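# Load the indexing fixture and hold it at the third stop

### The job

Set the charger body flat and centred on the narrow raised table of the indexing fixture, its long side along the table's long side, and let go of it. Then turn the fixture's knob back anticlockwise to its home stop and from there clockwise three clicks, to the third stop and not past it, with the charger still riding on the table. Finish while holding the knob gripped at the third stop, so that it can be inspected there; leave the other things on the bench alone.

Things in the scene. Friction and masses are not known exactly. Their poses are not given: they have to be found in the camera images.
- indexer: the fixture, screwed down: an aluminium base plate 100 mm (its x) by 220 mm (its y) by 12 mm, origin under its centre. At its -y end (65 mm from the origin) a grey square housing, 76 by 76 mm, top 46 mm up, carries the black knob; at its +y end (65 mm from the origin) the narrow raised table stands on a post. A low belt cover between them is 24 mm high.
- table_top (a point): centre of the flat top of the small raised table, 64 mm above the bench: an aluminium plate 30 mm (its x) by 40 mm (its y, the long side) and 6 mm thick on a thin round post, with no rim. The table turns with the knob, degree for degree and the same way round; the point's axes turn with it.
- knob_turn (a joint): knob angle, rad, growing clockwise from above; 0 = home, a hard stop: pointer at the long engraved line, knob and table axes as the fixture's. A sprung click every 20 degrees: first stop 0.349, second 0.698, third 1.047; hard end 1.745. Starts at rest near the first or second stop. A click takes 0.13 N m to pass, then the knob pulls itself into the next stop and stays there.
- power_adapter: charger body, a black block 40 mm (its x) by 50 mm (its y, the long side) by 26 mm high with a pale label on top, 60 g, lying flat on the bench; origin at the centre of its underside.
- bit_box: bystander: closed green box 55 by 85 by 24 mm, origin at the centre of its underside.
- tip_jar: bystander: little tan pot of metal soldering tips, 40 mm across, 58 mm high, origin at the centre of its underside.
- flux_bottle: bystander: small brown bottle with a black cap, 34 mm across, 70 mm high, origin at the centre of its underside.
- knob: the knob: an upright black bar 48 mm long (its x), 14 mm thick (its y), 36 mm high (55 to 91 mm above the bench) on a steel disc of 27 mm radius whose top is 55 mm above the bench. Origin on the knob's upright axis at the height to grip, 79 mm above the bench. A white line marks the bar's pointer end (its -x). These axes turn with the knob.
There are look-alikes about, which are no part of the job. What is shaped like the power_adapter but orange or yellow is not meant.

How it is judged:
On the way, in this order (a step that is already met when the one before it is completed fails the run):
1. the charger sits flat, centred and square on the raised table, let go (distance between power_adapter and table_top below 0.01 m and angle between power_adapter's own z axis and vertical below 0.1 rad and angle between the y axis of power_adapter and the y axis of table_top, either way round below 0.26 rad and contact force between the fingers and power_adapter below 0.05 N), for 0.3 s.
2. the knob is turned back to the home stop (value of joint knob_turn below 0.1 rad), for 0.1 s.
3. the knob is turned to the third stop (value of joint knob_turn between 0.947 and 1.147 rad), for 0.3 s.
At the end, for the whole second after the job is handed in: the knob stands at the third stop (1.047 rad, within 0.1 rad) and the fingers grip it with more than 3 N; the charger rests flat (within 0.1 rad) on the raised table, centred within 12 mm and its long side within 0.3 rad of the table's, at rest and not touched by the robot (all of step 3 and contact force between the fingers and knob above 3 N and distance between power_adapter and table_top below 0.012 m and angle between power_adapter's own z axis and vertical below 0.1 rad and angle between the y axis of power_adapter and the y axis of table_top, either way round below 0.3 rad and contact force between the arm and power_adapter below 0.05 N and linear speed of power_adapter below 0.02 m/s); the arm keeps its last pose, push and grip.
It fails at once if the knob is turned past the third stop (value of joint knob_turn above 1.25 rad).
It fails at once if a bystander is moved more than 3 cm or tipped (distance of any of bit_box, tip_jar, flux_bottle from where it was at the start of the episode above 0.03 m or angle between any of tip_jar, flux_bottle's own z axis and vertical above 0.5 rad).
It also fails if it takes over 72 s, if anything falls off the work surface, if the arm or the gripper's body presses on something with over 40 N, if the wrist force passes 120 N, or if a joint passes its speed limit or range.

### The arm

A 6-joint arm with a two-finger parallel gripper is mounted at the origin on a cart in front of the work surface, level with it; the furniture and walls round the work are solid. World frame = base frame: x ahead of the robot, y to its left, z up, the work surface at z = 0. Lengths are in m, angles in rad, forces in N, time in s.
With the tool pointing down it reaches from about 0.35 to 0.875 m from the base axis. Payload 15.5 kg.
Tool frame: the origin (TCP) lies midway between the tips of the shut fingers; the grasp point (between the pads) lies 19 mm behind it; z points along the fingers, y is the line along which they close (so a half turn about z gives the same grasp; the last joint's range is limited). The gripper opens to 85 mm and grips with 20 to 120 N. Pads are 22 mm wide; open, the fingers measure 114 mm over their backs; the gripper's body (76 mm by 85 mm) begins 54 mm behind the grasp point. The pads swing forward as they close: fully open they stand 13 mm farther back than shut.
Start: joints at [1.137, 0.494, 1.345, -0, 1.302, -0.096], TCP at [0.208, 0.589, 0.231] pointing down, gripper open.
Joint ranges: [-2.91, 2.91], [-0.82, 2.16], [0.22, 2.67], [-1.22, 4.37], [0.12, 2.79], [-3.08, 3.08]. Speed limits (rad/s): [1.89, 1.89, 2.57, 3.01, 3.01, 3.01].

### API

Orientations are given as a unit quaternion [x, y, z, w].
In Python, from rig import env gives the robot as it stands.
- The arm moves only by the tool move_arm, never from a script. Its argument "rows" is a list of rows, each a list of 7 numbers: the shift along the tool's x, y, z in mm, then the turn, a rotation vector about the tool's x, y, z in degrees, then the opening, from 0 (shut) to 1 (fully open). In form: [[tx, ty, tz, ax, ay, az, jaw], ...]. A call has 1 to 8 rows; each row is the pose to reach, as a shift and turn from the pose commanded when the call began, along the tool's axes at that moment; what a row does not reach only later rows make up. A row lasts 1/8 s, in which the tool goes at most 62.5 mm and 10.7 degrees, less where a joint would pass 70% of its speed; a pose out of reach is approached as far as the arm can. A call with a gripper value outside its range is refused whole. The fingers move at their own pace and stop on an object; "force" is the grip in N (left out, the last holds). Time passes only in rows, so rows that repeat a pose let the fingers close. It gives the time, the measured TCP pose, the force, the opening and the grip force at its end, in the units of the state.
- env.state(): the state, without advancing time (a new reading comes with each control period).
- env.snapshot(name): name is "scene" or "top" or "wrist"; returns a dict with "img" (400x640x3 uint8, red, green, blue), "depth" (400x640 float32, m along the optical axis (not along the pixel's ray), 0 where there is no reading), "intrinsics" (3x3 intrinsics, pixels), "rvec" (rotation vector, rad) and "tvec" (3), from world to camera coordinates, as OpenCV has them. Camera axes: x right, y down, z forward; pixel columns grow to the right and rows downward; lengths in m; the calibration is good to about 2 mm. The wrist camera is an equidistant fisheye: a pixel r from the principal point sees the ray r / f radians off the axis. A picture is of the moment at which its call begins.
- env.finish_job(): hands the job in; it is judged then, once.
Trained networks look in a picture, given as the dict that the camera call returned (one of the last four; its "shot" number tells which), for a name from the list of things; names that differ only in an ending like _2 or _b are one class to them, and where a whole thing is asked for, a point or a joint stands for the part that bears it (a point fixed in the world has none). Each returns a list of dicts, best first, with "p" (0 to 1); they miss things now and then, are a little off and sometimes report something else, mostly with a low value. They report only what shows in the picture. A call takes as long as a camera call. They do not tell look-alikes from the thing itself.
- env.find_in(picture, query): "bbox" ([left, top, right, bottom] in pixels, round what is visible of it).
- env.masks_of(picture, query): "pixels" (400x640 bool, what is visible of it) and "bbox" ([left, top, right, bottom] in pixels, round what is visible of it).
The state is a dict: "time": time; "q": joint angles; "joint_velocities": joint speeds; "effort": joint torques, N m; "ee_pos": TCP position; "tool_rot": TCP orientation; "wrist_force": force on the tool from outside, world axes, zero at the start; "wrist_torque": the same for the moment, N m; "grip_width": opening from 0.0 (shut) to 1.0 (fully open); "gripper_force": force on a finger pad.
Only numpy, scipy, OpenCV 4.12 (cv2) and the standard library are available. Lean on these libraries where they do the work, as an engineer would, in place of code of your own. Each camera call takes 0.05 s, during which the arm holds its last target. There are 200 camera calls.

## Working session

There is one attempt and no reset: what is moved stays moved. The work goes in short steps, Python scripts to look and compute and a tool call to move; the robot and the scene stay as the last step left them, time stands still between calls to the robot, and variables do not carry over. Pictures are saved under pics/ and viewed, at most 10 in all, crops included, and the job is handed in when it is done.

Besides the shell and the picture viewer there is one more tool, called as name(argument=value, ...), one argument or row to a line, values as JSON. move_arm: Moves the arm, as the interface text tells. Its arguments: {"type":"object","properties":{"rows":{"type":"array"},"force":{"type":"number"}},"required":["rows"]}

```bash
mkdir -p pics; cat > h.py <<'E'
import numpy as np, cv2
from scipy.spatial.transform import Rotation as R
from rig import env
def cam(s):
    Rm=cv2.Rodrigues(np.array(s["rvec"],float))[0]; return Rm,np.array(s["tvec"],float).ravel()
def cloud(s,mask):
    "world points of masked pixels (pinhole)"
    Rm,t=cam(s);K=np.array(s["intrinsics"]);v,u=np.nonzero(mask&(s["depth"]>0));d=s["depth"][v,u]
    P=np.c_[(u-K[0,2])/K[0,0]*d,(v-K[1,2])/K[1,1]*d,d]
    return (P-t)@Rm,u,v
def save(s,n): cv2.imwrite(f"pics/{n}.png",s["img"][:,:,::-1])
def rect(P):
    c,wh,a=cv2.minAreaRect(P[:,:2].astype(np.float32)*1000); return np.round(c,1),np.round(wh,1),round(a,1)
E
python3 - <<'E'
from h import *
s=env.snapshot("top"); save(s,"top0")
for n in ["indexer","knob","table_top","power_adapter","bit_box","tip_jar","flux_bottle"]:
    for m in env.masks_of(s,n)[:4]:
        P,u,v=cloud(s,m["pixels"])
        if len(P)<10: continue
        zt=np.percentile(P[:,2],95); T=P[P[:,2]>zt-.006]
        print(n,round(m["p"],2),m["bbox"],"z",round(zt,3),rect(T),s["img"][m["pixels"]].mean(0).round())
s2=env.snapshot("scene"); save(s2,"scene0")
E
```

```text
indexer 0.91 [252.9, 153.5, 326.6, 241.6] z 0.066 (array([516.1, 138.4]), array([166.3,  45.5]), 36.0) [170. 173. 169.]
knob 0.77 [293.0, 201.6, 315.7, 226.7] z 0.092 (array([460.4,  97.4]), array([14.5, 47. ]), 14.2) [72. 74. 75.]
table_top 0.45 [270.2, 166.1, 282.9, 179.8] z 0.068 (array([567.5, 171.6]), array([39.9, 29.5]), 15.3) [216. 218. 212.]
power_adapter 0.78 [430.1, 213.0, 454.5, 232.3] z 0.03 (array([ 454.2, -267.7]), array([39. , 48.7]), 19.4) [226. 216.  86.]
power_adapter 0.7 [358.5, 171.3, 376.6, 194.2] z 0.031 (array([554.6, -72. ]), array([37.2, 46.5]), 87.0) [229. 142.  63.]
power_adapter 0.56 [379.7, 209.8, 400.3, 232.9] z 0.03 (array([ 451.1, -129.4]), array([48.5, 39.3]), 49.0) [117. 115. 111.]
power_adapter 0.53 [343.7, 207.4, 361.8, 230.9] z 0.03 (array([458. , -33.8]), array([49.8, 39.6]), 8.0) [224. 142.  68.]
bit_box 0.66 [207.4, 165.8, 245.5, 191.8] z 0.028 (array([559.9, 312.9]), array([54.8, 84.8]), 14.0) [115. 136. 117.]
flux_bottle 0.47 [421.0, 255.7, 437.4, 271.6] z 0.072 (array([ 343.7, -227.1]), array([18.6, 20.3]), 52.4) [88. 65. 49.]
```

View pics/top0.png

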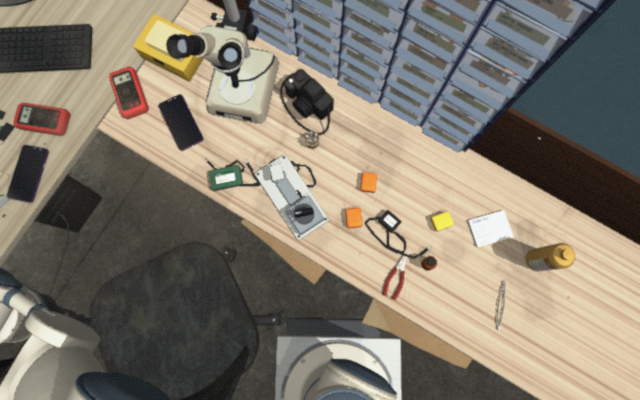

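View pics/scene0.png

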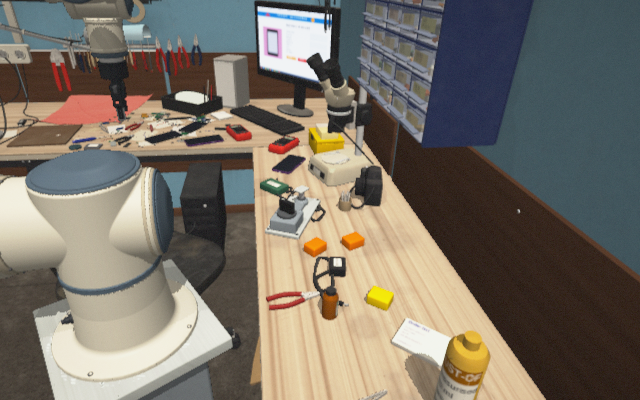

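Top view: black block with a pale label at (390,221). Look-alikes are orange at (368,182) and (353,217), and yellow at (442,222). The black one fits the description. The fixture is at about (290,195), with the knob at (304,214) and the table at (276,173). I'll confirm with a crop.

```bash
python3 - <<'E'
from h import *
s=env.snapshot("top")
a=s["img"][140:260,240:420]; cv2.imwrite("pics/crop.png",cv2.resize(a,None,fx=4.4,fy=4.4,interpolation=cv2.INTER_CUBIC)[:,:,::-1])
st=env.state(); r=R.from_quat(st["tool_rot"]).as_matrix(); print(st["q"],st["ee_pos"],"\n",r.round(3), st["grip_width"],st["time"])
print("yaw of tool y",np.degrees(np.arctan2(r[1,1],r[0,1])), "tool x",np.degrees(np.arctan2(r[1,0],r[0,0])))
# fixture plate outline
for m in env.masks_of(s,"indexer")[:1]:
    P,u,v=cloud(s,m["pixels"]); q=P[(P[:,2]>.008)]; print("plate",rect(q))
    h=P[(P[:,2]>.042)&(P[:,2]<.054)]; print("housing",rect(h))
E
```

```text
[ 1.13650024e+00  4.93625381e-01  1.34554497e+00 -3.70333365e-05
  1.30249044e+00 -9.55350252e-02] [0.20771892 0.58944915 0.23124591] 
 [[-0.943  0.332  0.   ]
 [ 0.332  0.943 -0.   ]
 [-0.    -0.    -1.   ]] 0.9955350819987666 0.5
yaw of tool y 70.59098340700707 tool x 160.59098352555867
plate (array([514.3, 134.6]), array([221.4, 102.8]), 34.4)
housing (array([493.2, 120.4]), array([154.4,  75.3]), 34.8)
```

View pics/crop.png

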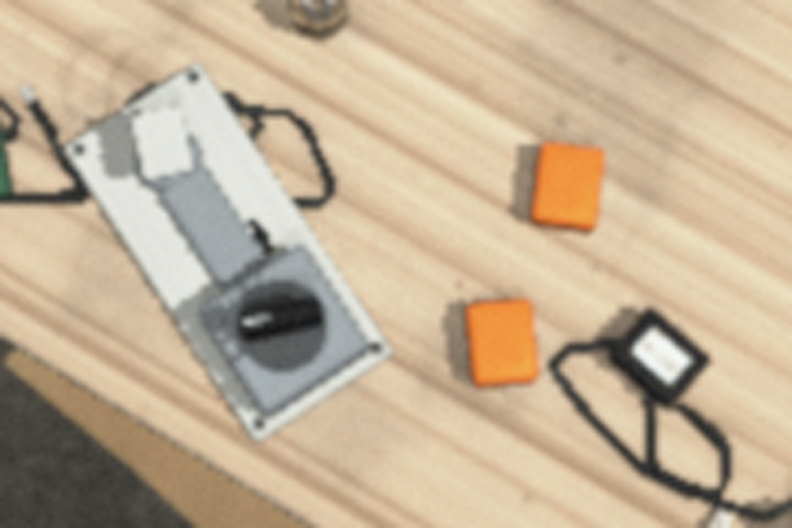

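The crop confirms it: the black block with the white label is at crop (660,355), beside two plain orange blocks. Its long side points at about 49–51° in world yaw, and the knob is at the first stop (table yaw 15° against fixture yaw 34.6°).

```bash
cat >> h.py <<'E'
def go(x,y,z,yaw):
    "move in tool axes (mm, deg) from the present pose to TCP x,y,z mm with tool y at yaw deg, tool down"
    st=env.state(); r=R.from_quat(st["tool_rot"]); 
    a=np.radians(yaw); Y=np.array([np.cos(a),np.sin(a),0]); Z=np.array([0,0,-1.]); T=R.from_matrix(np.c_[np.cross(Y,Z),Y,Z])
    print("go",r.inv().apply(np.array([x,y,z])-1000*np.array(st["ee_pos"])).round(1),np.degrees((r.inv()*T).as_rotvec()).round(1))
E
python3 -c "
from h import *
go(451,-129,150,-41)"
```

```text
go [-468.2 -596.7   81.3] [ -0.    0.  111.6]
```

move_arm(
  rows=[
    [-30, -40, 0, 0, 0, 10, 1],
    [-70, -90, 0, 0, 0, 20, 1],
    [-115, -145, 0, 0, 0, 30, 1],
    [-155, -195, 0, 0, 0, 40, 1],
    [-195, -245, 0, 0, 0, 50, 1],
    [-235, -295, 0, 0, 0, 60, 1],
    [-270, -345, 0, 0, 0, 70, 1],
    [-310, -395, 0, 0, 0, 80, 1],
  ],
)

```text
time: 1.55
ee_pos: [0.3644, 0.126, 0.2316]
tool_rot: [0.764, 0.645, 0.0, 0.0]
wrist_force: [1.4, 1.0, 0.8]
grip_width: 0.999
gripper_force: 0.0
```

```bash
python3 -c "
from h import *
go(451,-129,150,-41)"
```

```text
go [-236.7  128.3   81.6] [ 0.  -0.  31.3]
```

move_arm(
  rows=[
    [-50, 27, 10, 0, 0, 8, 1],
    [-100, 54, 25, 0, 0, 16, 1],
    [-150, 81, 45, 0, 0, 24, 1],
    [-200, 108, 65, 0, 0, 31, 1],
    [-235, 126, 80, 0, 0, 31.3, 1],
    [-235, 126, 80, 0, 0, 31.3, 1],
    [-235, 126, 80, 0, 0, 31.3, 1],
  ],
)

```text
time: 2.42
ee_pos: [0.4496, -0.1242, 0.1514]
tool_rot: [0.909, 0.417, -0.0, -0.0]
wrist_force: [-0.9, 0.0, 0.0]
grip_width: 1.0
gripper_force: 0.0
```

```bash
python3 - <<'E'
from h import *
print(env.state()["ee_pos"])
s=env.snapshot("wrist"); save(s,"w1")
Rm,t=cam(s); print("cam pos",-Rm.T@t, np.array(s["intrinsics"]).round(1).tolist())
def fcloud(s,mask):
    Rm,t=cam(s);K=np.array(s["intrinsics"]);v,u=np.nonzero(mask&(s["depth"]>0));d=s["depth"][v,u]
    p=np.c_[(u-K[0,2])/K[0,0],(v-K[1,2])/K[1,1]];th=np.linalg.norm(p,axis=1)
    q=p/np.maximum(th,1e-9)[:,None]*np.tan(th)[:,None]
    return (np.c_[q*d[:,None],d]-t)@Rm
for m in env.masks_of(s,"power_adapter")[:4]:
    P=fcloud(s,m["pixels"]); zt=np.percentile(P[:,2],95); T=P[P[:,2]>zt-.006]
    print(round(m["p"],2),m["bbox"],round(zt,4),rect(T),s["img"][m["pixels"]].mean(0).round())
go(451,-129,3,-41)
E
```

```text
[ 0.44963286 -0.12423838  0.15135512]
cam pos [ 0.49463566 -0.07344671  0.29424838] [[309.7, 0.0, 316.2], [0.0, 309.7, 200.8], [0.0, 0.0, 1.0]]
0.95 [302.7, 163.6, 344.6, 223.0] 0.0275 (array([ 453.9, -130.2]), array([49.9, 39.6]), 48.7) [98. 93. 89.]
0.82 [227.3, 75.7, 292.8, 146.9] 0.0274 (array([460.8, -35.6]), array([50.5, 40.3]), 6.2) [173. 108.  45.]
0.62 [381.7, 259.5, 414.2, 310.1] 0.0272 (array([ 444.2, -259.8]), array([52.6, 28.4]), 66.9) [147. 133.  44.]
0.57 [337.3, 43.2, 406.1, 105.3] 0.0276 (array([557.6, -74.7]), array([39.7, 49.8]), 83.1) [165.  97.  42.]
go [ -3.2   4.3 148.7] [ 0.  -0.   0.3]
```

View pics/w1.png

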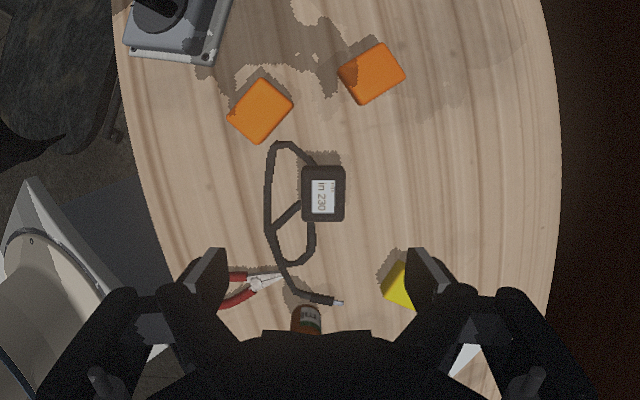

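The wrist view shows the labelled black charger at (323,193), with the cable lying around it. It's 40x50 mm, centred at (453.9,-130.2) mm with its top at 27 mm, so I'll descend on it.

move_arm(
  rows=[
    [-2.3, 6.8, 30, 0, 0, 0.3, 1],
    [-2.3, 6.8, 80, 0, 0, 0.3, 1],
    [-2.3, 6.8, 120, 0, 0, 0.3, 1],
    [-2.3, 6.8, 140, 0, 0, 0.3, 1],
    [-2.3, 6.8, 148, 0, 0, 0.3, 1],
    [-2.3, 6.8, 148, 0, 0, 0.3, 0.4],
    [-2.3, 6.8, 148, 0, 0, 0.3, 0.3],
    [-2.3, 6.8, 148, 0, 0, 0.3, 0.3],
  ],
  force=30,
)

```text
time: 3.52
ee_pos: [0.4541, -0.1309, 0.0042]
tool_rot: [0.91, 0.415, 0.001, 0.001]
wrist_force: [0.9, 1.7, 7.0]
grip_width: 0.465
gripper_force: 29.5
```

move_arm(
  rows=[
    [0, 0, -10, 0, 0, 0, 0.3],
    [0, 0, -40, 0, 0, 0, 0.3],
    [0, 0, -80, 0, 0, 0, 0.3],
    [0, 0, -120, 0, 0, 0, 0.3],
    [0, 0, -150, 0, 0, 0, 0.3],
    [0, 0, -150, 0, 0, 0, 0.3],
  ],
)

```text
time: 4.28
ee_pos: [0.4546, -0.1312, 0.1559]
tool_rot: [0.91, 0.415, 0.002, 0.002]
wrist_force: [0.4, -1.1, -1.5]
grip_width: 0.465
gripper_force: 31.3
```

```bash
python3 - <<'E'
from h import *
st=env.state();print(st["ee_pos"],st["grip_width"],st["gripper_force"],st["time"])
s=env.snapshot("wrist"); save(s,"w2")
go(567,171,150,-75)
E
```

```text
[ 0.45461485 -0.13122839  0.15594839] 0.4648189105748579 31.262329816818237 4.275
go [ 302.  -112.8    4.5] [ 0.1 -0.1 34. ]
```

move_arm(
  rows=[
    [20, -14, 0, 0, 0, 4, 0.3],
    [60, -40, 0, 0, 0, 10, 0.3],
    [100, -68, 0, 0, 0, 16, 0.3],
    [140, -95, 0, 0, 0, 22, 0.3],
    [180, -122, 0, 0, 0, 28, 0.3],
    [215, -145, 0, 0, 0, 33, 0.3],
    [235, -158, 0, 0, 0, 34, 0.3],
    [235, -158, 0, 0, 0, 34, 0.3],
  ],
)

```text
time: 5.32
ee_pos: [0.488, 0.1514, 0.1524]
tool_rot: [0.991, 0.131, -0.001, -0.0]
wrist_force: [-0.7, -0.3, -1.0]
grip_width: 0.459
gripper_force: 31.2
```

```bash
cat >> h.py <<'E'
def fcloud(s,mask):
    Rm,t=cam(s);K=np.array(s["intrinsics"]);v,u=np.nonzero(mask&(s["depth"]>0));d=s["depth"][v,u]
    p=np.c_[(u-K[0,2])/K[0,0],(v-K[1,2])/K[1,1]];th=np.linalg.norm(p,axis=1)
    q=p/np.maximum(th,1e-9)[:,None]*np.tan(th)[:,None]
    return (np.c_[q*d[:,None],d]-t)@Rm
def look(s,n,lo=None,hi=None):
    for m in env.masks_of(s,n)[:3]:
        P=fcloud(s,m["pixels"]); zt=np.percentile(P[:,2],95)
        T=P[P[:,2]>zt-.006] if lo is None else P[(P[:,2]>lo)&(P[:,2]<hi)]
        if len(T)>9: print(n,round(m["p"],2),np.round(m["bbox"]),"z",round(zt,4),rect(T),s["img"][m["pixels"]].mean(0).round())
E
python3 - <<'E'
from h import *
st=env.state();print(st["ee_pos"],st["grip_width"],st["time"])
s=env.snapshot("wrist"); save(s,"w3")
for n in ["table_top","knob","power_adapter"]: look(s,n)
go(567,171,150,-75)
E
```

```text
[0.48804395 0.15142679 0.15238751] 0.45936797615536684 5.325
table_top 0.97 [300.  68. 340. 123.] z 0.0654 (array([569.5, 170.6]), array([39.5, 29.7]), 15.2) [194. 193. 190.]
knob 0.8 [358. 216. 407. 274.] z 0.0916 (array([492. , 105.1]), array([82.6, 10.9]), 48.6) [75. 73. 73.]
power_adapter 0.96 [448. 231. 497. 286.] z 0.0273 (array([461.4, -34.6]), array([49.9, 40.6]), 6.0) [187. 120.  51.]
power_adapter 0.92 [506. 158. 552. 212.] z 0.0274 (array([558.3, -72.8]), array([40.3, 50. ]), 81.9) [190. 124.  60.]
power_adapter 0.7 [566. 270. 600. 307.] z 0.0274 (array([ 458.4, -268.6]), array([39.4, 51.7]), 19.0) [168. 151.  44.]
go [81.7 -0.5  2.8] [ 0.   0.1 -0. ]
```

View pics/w3.png

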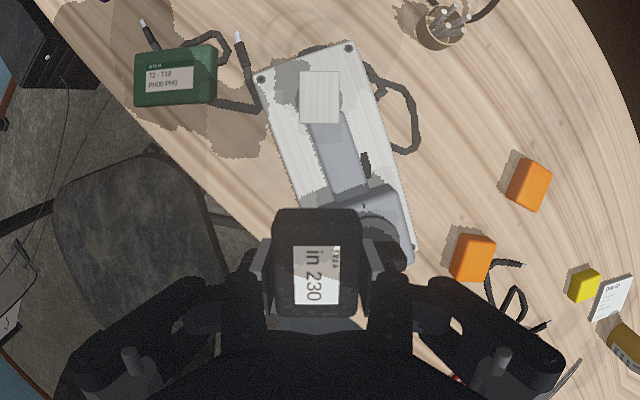

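The view shows the charger held between the fingers at (316,262), the table at (320,96), and the housing below it. I'll measure where the charger sits in the tool.

```bash
python3 - <<'E'
from h import *
s=env.snapshot("wrist")
m=np.zeros((400,640),bool); m[212:312,272:360]=1
P=fcloud(s,m); st=env.state(); q=R.from_quat(st["tool_rot"]).inv().apply(P-st["ee_pos"])*1000
print(np.percentile(q[:,2],[2,10,25,50,75,90]).round(1))
zt=np.percentile(q[:,2],40); T=q[(abs(q[:,2]-zt)<3)&(abs(q[:,1])<19)]
print("x range",np.percentile(T[:,0],[1,50,99]).round(1),"y",np.percentile(T[:,1],[1,99]).round(1), len(T))
for y in (-15,-8,0,8,15): 
    c=T[abs(T[:,1]-y)<2]; print(y,c[:,0].min().round(1),c[:,0].max().round(1))
for x in (-20,0,20):
    c=T[abs(T[:,0]-x)<4]; print("z at x",x,np.median(c[:,2]).round(2))
go(569.5,170.6,150,-75)
E
```

```text
[-23.1 -22.6 -22.2 -21.7 -21.  -17.9]
x range [-19.    5.6  24.8] y [-18.5  18.6] 7599
-15 -20.3 25.1
-8 -19.5 25.3
0 -20.0 25.4
8 -19.6 25.3
15 -19.8 25.2
z at x -20 -21.71
z at x 0 -21.97
z at x 20 -21.64
go [83.9  0.4  3. ] [ 0.   0.  -0.1]
```

move_arm(
  rows=[
    [30, 0.2, 0, 0, 0, 0, 0.3],
    [70, 0.4, 0, 0, 0, 0, 0.3],
    [84, 0.5, 20, 0, 0, 0, 0.3],
    [84, 0.5, 50, 0, 0, 0, 0.3],
    [84, 0.5, 70, 0, 0, 0, 0.3],
    [84, 0.5, 78, 0, 0, 0, 0.3],
    [84, 0.5, 81, 0, 0, 0, 0.3],
    [84, 0.5, 81, 0, 0, 0, 0.3],
  ],
)

```text
time: 6.58
ee_pos: [0.5702, 0.1713, 0.0728]
tool_rot: [0.991, 0.13, 0.0, -0.0]
wrist_force: [-0.7, -0.8, 0.6]
grip_width: 0.465
gripper_force: 31.2
```

```bash
python3 -c "
from h import *
print(env.state()['wrist_force'])
go(569.5,170.6,68.3,-74.8)"
```

```text
[-0.70710902 -0.80711967  0.59616514]
go [-0.9  0.5  4.5] [ 0.  -0.  -0.2]
```

move_arm(
  rows=[
    [-0.9, 0.5, 2, 0, 0, 0, 0.3],
    [-0.9, 0.5, 3.5, 0, 0, 0, 0.3],
    [-0.9, 0.5, 4, 0, 0, 0, 0.3],
    [-0.9, 0.5, 4.5, 0, 0, 0, 0.3],
    [-0.9, 0.5, 4.5, 0, 0, 0, 0.3],
  ],
)

```text
time: 7.2
ee_pos: [0.5692, 0.1708, 0.0682]
tool_rot: [0.991, 0.13, 0.0, 0.0]
wrist_force: [-1.4, -0.5, 6.0]
grip_width: 0.462
gripper_force: 32.2
```

Contact at 6 N, so I'll release gently.

move_arm(
  rows=[
    [0, 0, 0, 0, 0, 0, 0.5],
    [0, 0, 0, 0, 0, 0, 0.6],
    [0, 0, 0, 0, 0, 0, 0.8],
    [0, 0, 0, 0, 0, 0, 1],
    [0, 0, -10, 0, 0, 0, 1],
    [0, 0, -40, 0, 0, 0, 1],
    [0, 0, -80, 0, 0, 0, 1],
    [0, 0, -80, 0, 0, 0, 1],
  ],
)

```text
time: 8.2
ee_pos: [0.5709, 0.1711, 0.1513]
tool_rot: [0.991, 0.13, 0.003, -0.0]
wrist_force: [0.2, 0.2, -1.2]
grip_width: 1.001
gripper_force: 0.0
```

```bash
python3 - <<'E'
from h import *
go(480,140,160,14.8)
s=env.snapshot("wrist"); save(s,"w4"); look(s,"power_adapter")
s=env.snapshot("top")
for m in env.masks_of(s,"power_adapter"):
    P,u,v=cloud(s,m["pixels"]);zt=np.percentile(P[:,2],95);print(round(m["p"],2),round(zt,3),rect(P[P[:,2]>zt-.006]))
E
```

```text
go [-95.8   6.5  -9.3] [  0.3  -0.2 -89.8]
power_adapter 0.98 [492. 232. 538. 280.] z 0.0274 (array([558.8, -73.3]), array([40.3, 50.3]), 82.5) [166. 102.  43.]
power_adapter 0.85 [288. 175. 344. 251.] z 0.0913 (array([570.3, 170.2]), array([49.8, 40.3]), 15.2) [108. 107. 105.]
power_adapter 0.58 [553. 316. 583. 344.] z 0.0273 (array([ 458.8, -265.6]), array([38.2, 47. ]), 18.6) [152. 137.  34.]
0.72 0.03 (array([458.2, -33.9]), array([48.9, 38.9]), 5.9)
0.61 0.03 (array([ 454.2, -267.5]), array([39.6, 47.5]), 21.5)
0.59 0.03 (array([555.3, -72.9]), array([38.4, 49.1]), 84.3)
```

Charger verified at (570.3,170.2), flat, yaw 15.2°, within 1 mm of the table centre. The knob axis works out at (462.5,96.8), so I'll go there next.

move_arm(
  rows=[
    [-15, 5, 0, 0, 0, -10, 1],
    [-35, 12, 0, 0, 0, -20, 1],
    [-55, 19, 0, 0, 0, -30, 1],
    [-75, 26, 0, 0, 0, -40, 1],
    [-95, 33, 0, 0, 0, -50, 1],
    [-115, 40, 0, 0, 0, -60, 1],
    [-123.9, 43.7, 0, 0, 0, -70, 1],
    [-123.9, 43.7, 0, 0, 0, -80, 1],
  ],
)

```text
time: 9.4
ee_pos: [0.4596, 0.096, 0.1471]
tool_rot: [0.674, 0.739, -0.001, -0.001]
wrist_force: [0.1, 0.5, -0.9]
grip_width: 0.999
gripper_force: 0.0
```

```bash
python3 - <<'E'
from h import *
go(462.5,96.8,150,15)
s=env.snapshot("wrist"); save(s,"w5"); look(s,"knob",.085,.1); look(s,"power_adapter")
E
```

```text
go [ 0.5  3.  -3. ] [-0.1 -0.  -9.7]
knob 0.74 [284. 170. 354. 249.] z 0.0917 (array([462.7,  97.4]), array([14.5, 48.1]), 14.6) [84. 82. 81.]
power_adapter 0.78 [436.  96. 506. 160.] z 0.0915 (array([569.1, 170.3]), array([51., 40.]), 14.8) [100.  96.  92.]
power_adapter 0.7 [281. 290. 332. 330.] z 0.0274 (array([461., -34.]), array([50.3, 40.6]), 8.1) [187. 120.  53.]
power_adapter 0.66 [370. 320. 408. 339.] z 0.0267 (array([513.1,  20.3]), array([ 31.4, 194.8]), 27.8) [142.  82.  34.]
```

View pics/w5.png

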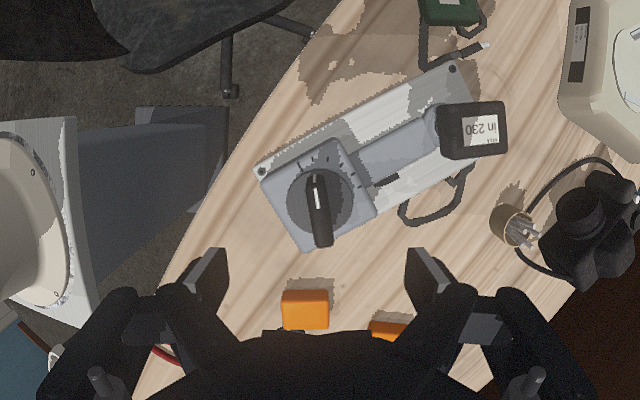

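The wrist view shows the knob at (320,207) with its pointer end up, and the charger riding on the table at (470,130). The knob measures (462.7,97.3), yaw 14.7°. I'll grip it.

move_arm(
  rows=[
    [0.7, 3.2, 10, 0, 0, -9.8, 0.6],
    [0.7, 3.2, 35, 0, 0, -9.8, 0.6],
    [0.7, 3.2, 60, 0, 0, -9.8, 0.6],
    [0.7, 3.2, 78, 0, 0, -9.8, 0.6],
    [0.7, 3.2, 85, 0, 0, -9.8, 0.6],
    [0.7, 3.2, 86, 0, 0, -9.8, 0.3],
    [0.7, 3.2, 86, 0, 0, -9.8, 0],
    [0.7, 3.2, 86, 0, 0, -9.8, 0],
  ],
  force=40,
)

```text
time: 10.55
ee_pos: [0.4617, 0.097, 0.0622]
tool_rot: [0.61, 0.792, -0.001, -0.001]
wrist_force: [-11.2, -5.2, 7.6]
grip_width: 0.158
gripper_force: 39.6
```

move_arm(
  rows=[
    [0, 0, 0, 0, 0, 0, 0],
    [0, 0, 0, 0, 0, 0, 0],
  ],
)

```text
time: 10.8
ee_pos: [0.4617, 0.097, 0.0622]
tool_rot: [0.61, 0.792, -0.001, -0.001]
wrist_force: [-11.7, -5.7, 7.7]
grip_width: 0.157
gripper_force: 39.6
```

```bash
python3 -c "
from h import *
s=env.state();print(s['wrist_force'],s['wrist_torque'],s['ee_pos'],s['q'])
go(462.7,97.3,61,34.6)"
```

```text
[-11.66010642  -5.67293069   7.7258872 ] [-0.9185756   1.68849609 -0.01534998] [0.46171345 0.09701505 0.06217982] [ 8.07834057e-02  5.45985451e-01  1.89054749e+00 -7.31272207e-04
  7.08610507e-01 -1.76351335e-01]
go [0.  1.  1.2] [ -0.2  -0.  -19.8]
```

move_arm(
  rows=[
    [0, -1.2, 0, 0, 0, 0, 0],
    [0, -1.2, 0, 0, 0, -3, 0],
    [0, -1.2, 0, 0, 0, -6, 0],
    [0, -1.2, 0, 0, 0, -9, 0],
    [0, -1.2, 0, 0, 0, -12, 0],
    [0, -1.2, 0, 0, 0, -15, 0],
    [0, -1.2, 0, 0, 0, -18, 0],
    [0, -1.2, 0, 0, 0, -20, 0],
  ],
)

```text
time: 11.8
ee_pos: [0.4617, 0.097, 0.0622]
tool_rot: [0.463, 0.886, -0.0, -0.001]
wrist_force: [-5.6, -2.9, 3.3]
grip_width: 0.158
gripper_force: 39.6
```

move_arm(
  rows=[
    [0, 0, 0, 0, 0, -1, 0],
    [0, 0, 0, 0, 0, -1, 0],
    [0, 0, 0, 0, 0, -1, 0],
    [0, 0, 0, 0, 0, 0, 0],
  ],
)

```text
time: 12.3
ee_pos: [0.4617, 0.097, 0.0622]
tool_rot: [0.464, 0.886, -0.0, -0.001]
wrist_force: [-6.2, -1.9, 2.9]
grip_width: 0.156
gripper_force: 39.6
```

```bash
python3 - <<'E'
from h import *
st=env.state();print(st['wrist_force'],st['wrist_torque'],st['ee_pos'],st['gripper_force'])
go(462,97,62,34.6)
s=env.snapshot("wrist"); save(s,"w6"); look(s,"power_adapter"); look(s,"table_top",.06,.07)
E
```

```text
[-6.23827779 -1.91316747  2.92088679] [-0.31869475  0.88150304  0.0427627 ] [0.46171127 0.09698064 0.06221803] 39.61256146430969
go [-0.1  0.2  0.2] [-0.1 -0.   0.1]
power_adapter 0.73 [499. 213. 589. 301.] z 0.0912 (array([568.6, 170.2]), array([50.6, 40.5]), 34.0) [78. 76. 74.]
table_top 0.62 [488. 208. 518. 249.] z 0.0594 (array([545.8, 165.9]), array([ 4.6, 19.1]), 35.9) [74. 74. 75.]
```

View pics/w6.png

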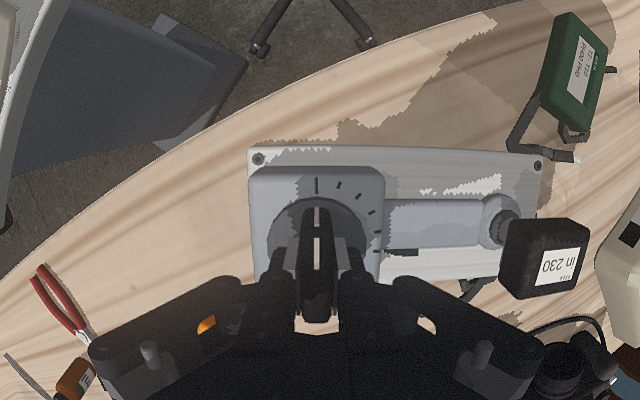

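At home: the pointer lines up with the long engraved line at (316,185), and the charger is riding at yaw 34°. Now I'll turn it 60° clockwise, gently.

move_arm(
  rows=[
    [0, -0.7, 0, 0, 0, 3, 0],
    [0, -0.7, 0, 0, 0, 6, 0],
    [0, -0.7, 0, 0, 0, 9, 0],
    [0, -0.7, 0, 0, 0, 12, 0],
    [0, -0.7, 0, 0, 0, 15, 0],
    [0, -0.7, 0, 0, 0, 18, 0],
    [0, -0.7, 0, 0, 0, 21, 0],
    [0, -0.7, 0, 0, 0, 24, 0],
  ],
)

```text
time: 13.45
ee_pos: [0.4617, 0.0969, 0.0622]
tool_rot: [0.638, 0.77, -0.0, -0.0]
wrist_force: [-2.4, 2.8, -0.6]
grip_width: 0.154
gripper_force: 39.3
```

move_arm(
  rows=[
    [0, 0, 0, 0, 0, 3, 0],
    [0, 0, 0, 0, 0, 6, 0],
    [0, 0, 0, 0, 0, 9, 0],
    [0, 0, 0, 0, 0, 12, 0],
    [0, 0, 0, 0, 0, 15, 0],
    [0, 0, 0, 0, 0, 18, 0],
    [0, 0, 0, 0, 0, 21, 0],
    [0, 0, 0, 0, 0, 24, 0],
  ],
)

```text
time: 14.45
ee_pos: [0.4617, 0.0969, 0.0622]
tool_rot: [0.784, 0.62, -0.0, -0.0]
wrist_force: [-2.2, 3.1, -0.8]
grip_width: 0.155
gripper_force: 39.3
```

```bash
python3 - <<'E'
from h import *
st=env.state();print(st['wrist_force'],st['wrist_torque'],st['ee_pos'],st['gripper_force'])
go(462,97,62,-25.4)
s=env.snapshot("wrist"); look(s,"power_adapter")
E
```

```text
[-2.21269071  3.13844703 -0.80771675] [0.40565816 0.43415151 0.16046912] [0.46169163 0.09691108 0.06223123] 39.29589629173279
go [0.2 0.3 0.2] [-0.  -0.  12.1]
power_adapter 0.62 [450.  12. 558. 114.] z 0.0915 (array([568.5, 170.3]), array([40. , 50.1]), 76.5) [109. 107. 102.]
```

move_arm(
  rows=[
    [0, 0, 0, 0, 0, 3, 0],
    [0, 0, 0, 0, 0, 6, 0],
    [0, 0, 0, 0, 0, 9, 0],
    [0, 0, 0, 0, 0, 11, 0],
    [0, 0, 0, 0, 0, 12, 0],
    [0, 0, 0, 0, 0, 12, 0],
    [0, 0, 0, 0, 0, 12, 0],
    [0, 0, 0, 0, 0, 12, 0],
  ],
)

```text
time: 15.55
ee_pos: [0.4617, 0.0969, 0.0622]
tool_rot: [0.844, 0.536, -0.0, -0.0]
wrist_force: [-5.1, 3.9, 3.1]
grip_width: 0.155
gripper_force: 40.1
```

```bash
python3 - <<'E'
from h import *
st=env.state();print(st['wrist_force'],st['wrist_torque'],st['ee_pos'],st['gripper_force'])
go(462,97,62,-25.4)
s=env.snapshot("wrist"); save(s,"w7"); look(s,"power_adapter")
E
```

```text
[-5.05888966  3.89787031  3.07129855] [ 0.59471415  0.76493878 -0.00903868] [0.46172556 0.09693422 0.06221434] 40.11772871017456
go [0.2 0.2 0.2] [-0.  -0.   0.2]
power_adapter 0.97 [404.   0. 522.  76.] z 0.0915 (array([567.7, 168.1]), array([35.6, 50.2]), 65.2) [115. 113. 109.]
power_adapter 0.7 [226.   0. 486. 321.] z 0.0904 (array([463.5,  97.9]), array([46.8, 13.8]), 64.6) [133. 133. 134.]
power_adapter 0.6 [491. 308. 520. 328.] z 0.0261 (array([547.6,   7.8]), array([  9.9, 163.6]), 25.2) [143.  78.  29.]
```

View pics/w7.png

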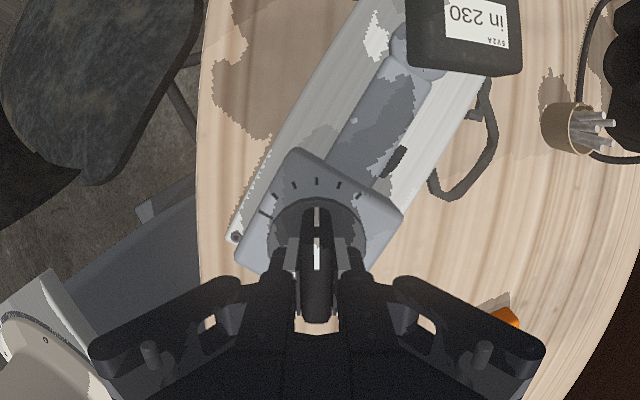

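The pointer at (316,205) stands at the third line after the long home line. The torque about the knob axis is near 0, and the charger (partly cut off at the picture's top edge) still rides at yaw −25°. Handing in.

```bash
python3 -c "
from rig import env
print(env.finish_job())"
```

```text
the job is handed in; nothing more can be done
None
```

I set the charger on the raised table, turned the knob back to home and then clockwise to the third stop, and handed the job in with the knob still gripped at about 40 N and the charger riding on the table; the hand-in returned no verdict.

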